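# Clamp the can and switch on the can opener

### The arm

A 6-joint arm with a two-finger parallel gripper is mounted at the origin on the work surface. World frame = base frame: x ahead of the robot, y to its left, z up, the work surface at z = 0. Lengths are in m, angles in rad, forces in N, time in s.
With the tool pointing down it reaches from about 0.35 to 0.975 m from the base axis. Payload 4.9 kg.
Tool frame: the origin (TCP) lies midway between the tips of the shut fingers; the grasp point (between the pads) lies 19 mm behind it; z points along the fingers, y is the line along which they close (so a half turn about z gives the same grasp; the last joint's range is limited). The gripper opens to 85 mm and grips with 20 to 120 N. Pads are 22 mm wide; open, the fingers measure 114 mm over their backs; the gripper's body (76 mm by 85 mm) begins 54 mm behind the grasp point. The pads swing forward as they close: fully open they stand 13 mm farther back than shut.
Start: joints at [-1.373, 0.053, 1.613, -0, 1.476, -0.119], TCP at [0.195, -0.594, 0.231] pointing down, gripper open.
Joint ranges: [-3.01, 3.01], [-1.01, 2.22], [0.06, 2.58], [-1.02, 4.17], [0.09, 2.62], [-3.14, 3.14]. Speed limits (rad/s): [2.57, 2.57, 3.14, 3.14, 3.14, 3.14].

### API

Orientations are given as a unit quaternion [w, x, y, z].
In Python, from plant import manip, camrig gives the robot as it stands (manip), with the cameras (camrig).
- The arm moves only by the shell command python3 shift.py FILE, which reads ROWS from the file FILE. ROWS is a JSON list of rows, 1 to 5 of them, each an object with the fields aperture (the opening from 0.0 (shut) to 1.0 (fully open)), xyz (a list: dx, dy, dz in shares of the most that a row can go, 1 being 62.5 mm), r (a list: a rotation vector rx, ry, rz in shares of 180 degrees (1.0 is 180 degrees)); a field left out counts as zero (the opening has to be given); each row shifts and turns the commanded pose from where the row before left it, along the tool's axes as they then stand; what a row does not reach is not made up. A row lasts 1/8 s, in which the tool goes at most 0.0625 m and 0.188 rad, less where a joint would pass 70% of its speed; a pose out of reach is approached as far as the arm can. The fingers move at their own pace and stop on an object; the grip force is fixed at half the most. Time passes only in rows, so rows that do not move let the fingers close. It prints the time, the measured TCP pose, the force, the opening and the grip force at its end. A shift or turn number past 1, either way, is cut back to 1. Input that does not fit is refused with a message, and nothing moves.
- manip.state(): the state, without advancing time (a new reading comes with each control period).
- camrig.grab_frame(name): name is "scene" or "top" or "wrist"; returns the picture (400x640x3 uint8, red, green, blue); there is no depth.
- camrig.camera_params(name): a dict with "intrinsics" (3x3 intrinsics, pixels), "xyz" and "orientation" of the camera in the world. Camera axes: x right, y down, z forward; pixel columns grow to the right and rows downward; lengths in m; the calibration is good to about 2 mm. A picture is of the moment at which its call begins: read the wrist's pose just before it. camera_params takes no time and is no camera call; for the wrist camera it gives the pose at the moment of the call.
- manip.job_done(): hands the job in; it is judged then, once.
The state is a dict: "time": time; "joint_pos": joint angles; "joint_vel": joint speeds; "joint_efforts": joint torques, N m; "tool_pos": TCP position; "tool_rot": TCP orientation; "contact_force": force on the tool from outside, world axes, zero at the start; "ft_torque": the same for the moment, N m; "gripper_width": opening from 0.0 (shut) to 1.0 (fully open); "grasp_force": force on a finger pad.
Only numpy, scipy, OpenCV 4.12 (cv2) and the standard library are available. Lean on these libraries where they do the work, as an engineer would, in place of code of your own. Each camera call takes 0.05 s, during which the arm holds its last target. There are 200 camera calls.

### The job

The can is already standing under the cutter of the electric can opener. With the fingertips, push the long clamp lever on the opener's front over past upright until it snaps down to its other side, and after that press the raised end of the rocker switch on top of the opener so that it snaps over to on. Only push: lift nothing, leave the can and everything else on the counter standing where it is, and take the hand away at the end.

Things in the scene. Friction and masses are not known exactly. Their poses are not given: they have to be found in the camera images.
- opener: the electric can opener, fixed to the counter: a box 130 mm (own x) by 110 mm (own y) by 185 mm high. Origin: centre of its underside; own z up. Its front, with the cutter and the clamp lever, looks along its own +y; the rocker switch is on its top.
- lever (a joint): the clamp lever, hinged about the opener's own y axis. 0: leaning 0.42 rad from vertical towards own -x (open, the start); 0.42: upright; 0.84: leaning 0.42 rad towards own +x (clamped). An over-centre mechanism drives it to the nearer end: 4 to 10 N of sideways push on the upper half moves it, and past upright it snaps over by itself. The cutter head comes down 12 mm with it.
- lever_tip (a point): the outer end of the clamp lever, 95 mm from its hinge; moves with it. The lever is a round bar 12 mm thick with an 18 mm thick grip over the outer 35 mm. Its end stops are rigid: once it has snapped over, push no further.
- lever_pivot (a point): the lever's hinge: in the opener's frame 0, 74, 160 mm (19 mm in front of the front face). The upright lever reaches 255 mm above the counter, the leaning one about 247 mm.
- rocker (a joint): the rocker switch, hinged about the opener's own x axis. 0: off (the start), its end at own -y (the back, away from the lever) is raised; 0.20: centre; 0.40: on, that end is down and the other raised. An over-centre mechanism drives it to the nearer end: 3 to 5 N down on the raised end, 20 mm from the hinge, moves it, and past centre it snaps over.
- rocker_hinge (a point): the middle of the rocker's top, on its hinge line: in the opener's frame 0, -12, 208 mm. The rocker is 34 mm wide (own x) and 57 mm long (own y), each half of its top sloping up outwards by 0.15 rad when centred, in a frame 46 by 74 mm whose top is 194 mm above the counter.
- rocker_raised_end (a point): the middle of the top edge of the end to press, 28 mm from the hinge line: about 218 mm above the counter when off, 207 mm when on; moves with the rocker.
- can: a food can 74 mm across and 110 mm high, loose, standing upright under the cutter in front of the opener (about 103 mm along the opener's own +y). Origin: centre of its underside.
- flat_can: a short wide can, 84 mm across and 40 mm high, standing close to the can opener. Origin: centre of its underside. Loose; to be left alone.
- corkscrew: a corkscrew lying down: bar handle 85 mm long and 18 mm high with a 60 mm steel screw. Origin: under the middle of the handle. Loose; to be left alone.
- bottle_opener: a flat plastic bottle opener with a ring at one end, about 120 mm long, 10 mm thick, lying down. Origin: underside. Loose; to be left alone.
- lid_lifter: a flat steel lid lifter 150 mm long, lying down. Origin: underside. Loose; to be left alone.
- mug: a mug 82 mm across and 90 mm high. Origin: centre of its underside. Loose; to be left alone.
- salt: a turned salt shaker 44 mm across and 84 mm high. Origin: centre of its underside. Loose; to be left alone.
- jar: a closed jar 68 mm across and 105 mm high. Origin: centre of its underside. Loose; to be left alone.

How it is judged:
On the way, in this order (a step that is already met when the one before it is completed fails the run):
1. the clamp lever is over in its clamped position while the switch is still off (value of joint lever above 0.75 rad and value of joint rocker below 0.15 rad), for 0.2 s.
2. the rocker switch is on, with the lever still clamped (value of joint lever above 0.75 rad and value of joint rocker above 0.35 rad), for 0.2 s.
At the end, for the whole second after the job is handed in: The lever rests clamped (joint above 0.75 rad of 0.84), the rocker rests on (above 0.35 rad of 0.40), and the can stands upright within 20 mm of where it was (all of step 2 and distance of can from where it was at the start of the episode below 0.02 m and angle between can's own z axis and vertical below 0.1 rad and linear speed of can below 0.02 m/s); the robot touches nothing.
It fails at once if the switch is turned on before the lever is clamped (value of joint rocker above 0.25 rad and value of joint lever below 0.42 rad).
It fails at once if the can is shifted by more than 20 mm, lifted or tipped (distance of can from where it was at the start of the episode above 0.02 m or height (world z) of can above 0.008 m or angle between can's own z axis and vertical above 0.25 rad).
It fails at once if another loose thing on the counter is lifted or moved by more than 25 mm (distance of any of flat_can, corkscrew, bottle_opener, lid_lifter, mug, salt, jar from where it was at the start of the episode above 0.025 m or height (world z) of any of flat_can, corkscrew, bottle_opener, lid_lifter, mug, salt, jar above 0.012 m).
It also fails if it takes over 35 s, if anything falls off the work surface, if the arm or the gripper's body presses on something with over 40 N, if the wrist force passes 120 N, or if a joint passes its speed limit or range.

## Working session

There is one attempt and no reset: what is moved stays moved. The work goes in short steps, Python scripts to look and compute and a shell command to move; the robot and the scene stay as the last step left them, time stands still between calls to the robot, and variables do not carry over. Pictures are saved under pics/ and viewed, at most 10 in all, crops included, and the job is handed in when it is done.

```bash
ls; mkdir -p pics; python3 - <<'E'
from plant import manip, camrig
import cv2
for n in("scene","top"):
    cv2.imwrite(f"pics/{n}0.png",camrig.grab_frame(n)[:,:,::-1])
    c=camrig.camera_params(n);print(n,c)
print(manip.state())
E
```

```text
pics
plant.py
shift.py
scene {'intrinsics': array([[448.0340609 ,   0.        , 314.97824985],
       [  0.        , 448.0340609 , 203.02431703],
       [  0.        ,   0.        ,   1.        ]]), 'xyz': array([ 1.137235  , -0.5517394 ,  1.01600166]), 'orientation': array([-0.33256151,  0.85855157,  0.35979342, -0.15113152])}
top {'intrinsics': array([[457.22801127,   0.        , 317.94670934],
       [  0.        , 457.22801127, 201.61251969],
       [  0.        ,   0.        ,   1.        ]]), 'xyz': array([0.48361382, 0.02148313, 1.43922606]), 'orientation': array([ 0.00873015, -0.70591242,  0.70801085, -0.018223  ])}
{'time': 0.1, 'joint_pos': array([-1.37299860e+00,  5.32999266e-02,  1.61416009e+00,  1.45648548e-05,
        1.47599253e+00, -1.19041051e-01]), 'joint_vel': array([ 0.0006516 , -0.00107064, -0.0033946 ,  0.0009712 , -0.00026002,
        0.00065712]), 'joint_efforts': array([-3.71713668e-04, -3.94905889e+01, -3.71364391e+01, -1.70572357e-04,
        3.96185103e-03, -2.26719187e-06]), 'tool_pos': array([ 0.19459625, -0.59334192,  0.23017829]), 'tool_rot': array([-9.29513113e-04,  9.87477553e-01,  1.57756829e-01, -2.93669063e-05]), 'contact_force': array([-0.32203031,  0.74954458,  0.03048524]), 'ft_torque': array([-0.01848621, -0.02248832, -0.01277023]), 'grasp_force': 0.0, 'gripper_width': 0.999662529933221}
```

View pics/scene0.png

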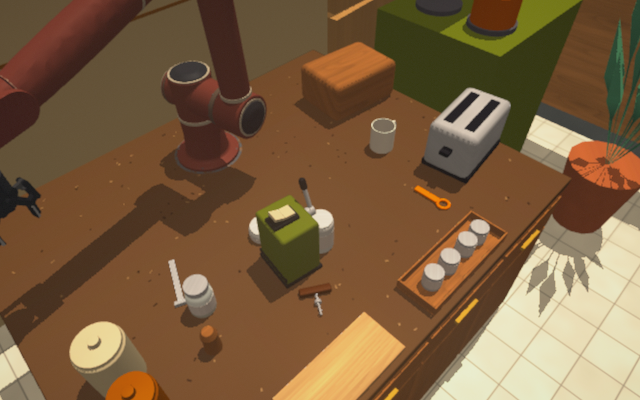

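View pics/top0.png

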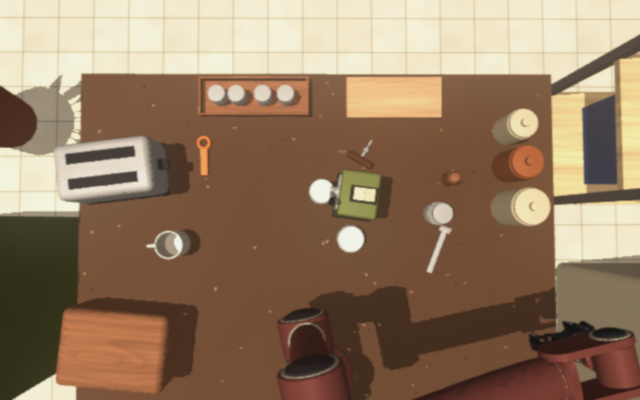

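The top view shows the opener at about (358,193) with its front looking left (world +y), the can at (321,191), the flat can at (350,239), and the rocker at (364,194). I'll enlarge this area and measure it.

```bash
cat > h.py <<'E'
import numpy as np,cv2
from scipy.spatial.transform import Rotation as R
from plant import manip, camrig
def cam(n):
    c=camrig.camera_params(n);q=c["orientation"]
    return c["intrinsics"],np.array(c["xyz"]),R.from_quat([q[1],q[2],q[3],q[0]]).as_matrix()
def ray(n,uv,z):
    K,p,M=cam(n);d=M@np.linalg.solve(K,[uv[0],uv[1],1]);return p+d*(z-p[2])/d[2]
def proj(n,P):
    K,p,M=cam(n);v=K@(M.T@(np.asarray(P)-p));return v[:2]/v[2]
E
python3 - <<'E'
from h import *
im=cv2.imread("pics/top0.png");hsv=cv2.cvtColor(im,cv2.COLOR_BGR2HSV)
m=cv2.inRange(hsv,(26,110,60),(45,255,255));m[:, :300]=0;m[:,420:]=0;m[:150]=0;m[260:]=0
m=cv2.morphologyEx(m,cv2.MORPH_CLOSE,np.ones((25,25)))
cs=max(cv2.findContours(m,0,2)[0],key=cv2.contourArea)
r=cv2.minAreaRect(cs);b=cv2.boxPoints(r)
P=np.array([ray("top",x,.185) for x in b]);print(r,P.round(3),P.mean(0),[np.linalg.norm(P[i]-P[i-1]).round(3) for i in range(4)])
o=im[150:260,300:400].copy()
cv2.imwrite("pics/topz.png",cv2.resize(o,None,fx=5,fy=5,interpolation=2))
s=cv2.imread("pics/scene0.png")[185:305,235:345]
cv2.imwrite("pics/scz.png",cv2.resize(s,None,fx=5,fy=5,interpolation=2))
E
```

```text
((358.61492919921875, 194.0672607421875), (39.70579528808594, 46.2327766418457), 8.530765533447266) [[ 0.497 -0.044  0.185]
 [ 0.623 -0.063  0.185]
 [ 0.607 -0.171  0.185]
 [ 0.481 -0.151  0.185]] [ 0.55201358 -0.10740223  0.185     ] [np.float64(0.109), np.float64(0.127), np.float64(0.109), np.float64(0.127)]
```

View pics/topz.png

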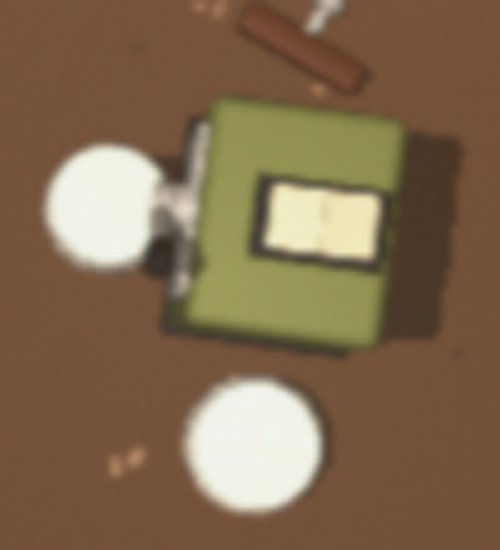

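Measured on the plane z = 0.185, the box comes out at 127 x 109 mm against the given 130 x 110. Enlarged, the cream rocker is at (323,220), the front faces left, and the dark lever grip is at (160,255). I'll check the predicted lever and rocker points against these pixels.

```bash
cat >> h.py <<'E'
C=np.array([.552,-.1074,0]);YAW=np.arctan2(-.0193,.126)
O=R.from_euler("z",YAW).as_matrix()
w=lambda *p:C+O@(np.array(p)/1000)
def st():
    s=manip.state();q=s["tool_rot"];return s,R.from_quat([q[1],q[2],q[3],q[0]]).as_matrix()
def go(*p,T=None):
    s,M=st();M=M if T is None else T
    print("own",(O.T@(s["tool_pos"]-C)*1000).round(1),"tool d",(M.T@(w(*p)-s["tool_pos"])).round(4),"F",s["contact_force"].round(1),"t",s["time"],"wid",round(s["gripper_width"],2))
TD=O@np.diag([1.,-1,-1])
E
python3 - <<'E'
from h import *
print(YAW)
for n,p in(("tip",(-38.7,74,247)),("hinge",(0,-12,208)),("can",(0,103,110))):
    P=w(*p);print(n,P,(proj("top",P)-[300,150])*5,proj("scene",P))
s,M=st();print(R.from_matrix(M.T@TD).as_rotvec());go(-85,74,330);go(-85,74,330,T=TD)
E
```

```text
-0.1519932387840478
tip [ 0.52495041 -0.02839361  0.247     ] [154.48485202 265.75810809] [301.13721151 176.39163962]
hinge [ 0.5501831  -0.11926165  0.208     ] [319.45025038 221.11108232] [281.42565551 211.59489349]
can [ 0.5675951  -0.00558746  0.11      ] [105.23787515 200.87850752] [320.38064655 216.93536978]
[-1.86624638e-03  2.01548874e-04  4.68830486e-01]
own [-279.7 -534.5  230.2] tool d [ 0.4486 -0.455  -0.0989] F [-0.3  0.7  0. ] t 0.1 wid 1.0
own [-279.7 -534.5  230.2] tool d [ 0.1947 -0.6085 -0.0998] F [-0.3  0.7  0. ] t 0.1 wid 1.0
```

View pics/scz.png

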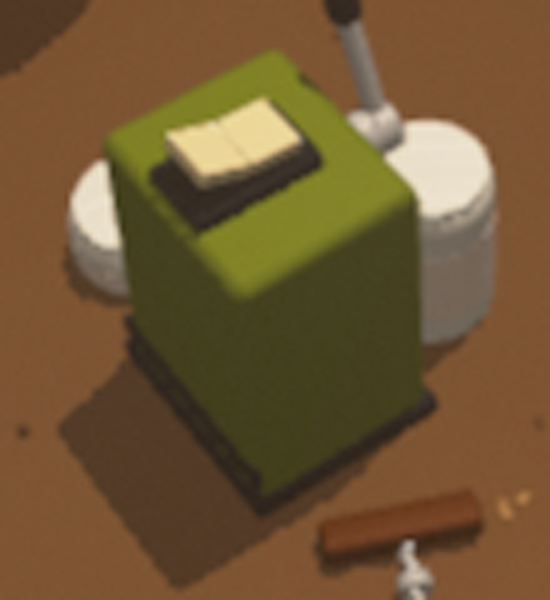

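The views agree: the lever, rocker and can predictions all fall within 10 px in the 5x crop, about 5 mm. The lever leans away from the camera, toward the robot. Next I raise, turn and shut the gripper.

The rows are not in the units I measure in: shifts go in shares of 62.5 mm and turns go in shares of 180 degrees. I convert before sending: -0.056 m is -0.896, -0.05 m is -0.8, 0.157 rad / 3.1416 = 0.05.

```bash
echo '[{"aperture":0, "xyz":[0, 0, -0.8], "r":[0, 0, 0.05]}, {"aperture":0, "xyz":[0, 0, -0.8], "r":[0, 0, 0.0497]}, {"aperture":0, "r":[0, 0, 0.0497]}, {"aperture":0, "xyz":[0.288, -0.896, 0]}, {"aperture":0, "xyz":[0.288, -0.896, 0]}]' > m.json && python3 shift.py m.json; echo '[{"aperture":0, "xyz":[0.288, -0.896, 0]}, {"aperture":0, "xyz":[0.288, -0.896, 0]}, {"aperture":0, "xyz":[0.288, -0.896, 0]}, {"aperture":0, "xyz":[0.288, -0.896, 0]}, {"aperture":0, "xyz":[0.288, -0.896, 0]}]' > m.json && python3 shift.py m.json; python3 -c "
from h import *
go(-85,74,330);s,M=st();print(R.from_matrix(M.T@TD).as_rotvec())"
```

```text
time: 0.72
tool_pos: [0.2474, -0.4875, 0.3304]
tool_rot: [-0.001, 0.997, -0.077, -0.0]
contact_force: [0.7, 0.5, 1.6]
gripper_width: -0.005
grasp_force: 0.0
time: 1.35
tool_pos: [0.379, -0.2237, 0.3309]
tool_rot: [-0.0, 0.997, -0.076, 0.0]
contact_force: [0.8, -0.5, -0.8]
gripper_width: -0.001
grasp_force: 0.0
own [-153.4 -141.1  330.9] tool d [ 0.0683 -0.2152  0.0009] F [ 0.8 -0.5 -0.8] t 1.35 wid -0.0
[-1.65538593e-04  8.74029746e-07 -6.78742705e-04]
```

Scaled: -0.054 m is -0.864, -0.053 m is -0.848.

```bash
echo '[{"aperture":0, "xyz":[0.272, -0.864, 0]}, {"aperture":0, "xyz":[0.272, -0.864, 0]}, {"aperture":0, "xyz":[0.272, -0.864, 0]}, {"aperture":0, "xyz":[0.272, -0.848, 0]}, {"aperture":0}]' > m.json && python3 shift.py m.json | tail -0; echo '[{"aperture":0, "xyz":[0, 0, 0.88]}, {"aperture":0, "xyz":[0, 0, 0.848]}, {"aperture":0}]' > m.json && python3 shift.py m.json; python3 -c "
from h import *
go(-70,74,224)
cv2.imwrite('pics/s1.png',cv2.resize(camrig.grab_frame('scene')[140:260,220:380,::-1],None,fx=5,fy=5,interpolation=2))"
```

```text
time: 2.35
tool_pos: [0.4749, -0.0235, 0.2178]
tool_rot: [-0.001, 0.997, -0.077, -0.006]
contact_force: [-0.2, 0.2, 0.2]
gripper_width: 0.002
grasp_force: 0.0
own [-88.9  71.3 217.8] tool d [ 0.0189 -0.0027 -0.0064] F [-0.2  0.2  0.2] t 2.35 wid 0.0Exception ignored on flushing sys.stdout:
BrokenPipeError: [Errno 32] Broken pipe
```

View pics/s1.png

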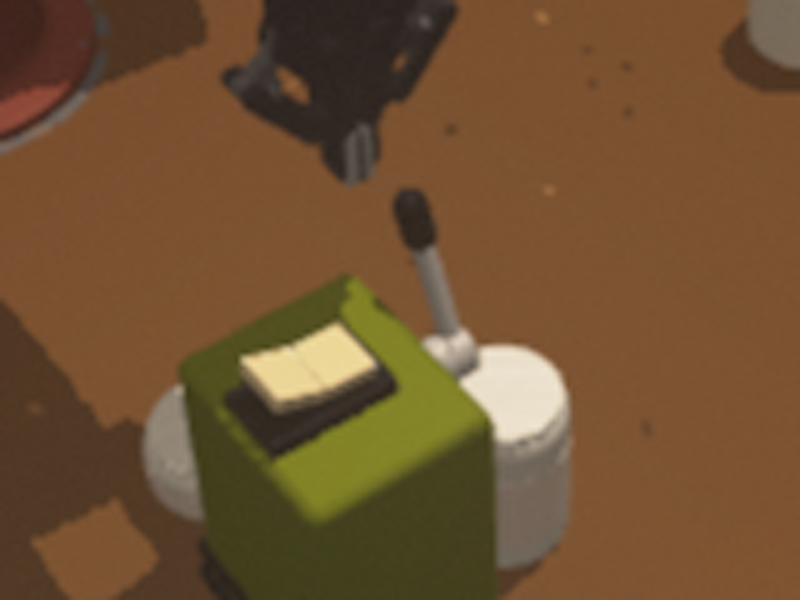

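The shut fingertips (355,170 in the crop) are on the robot side of the lever grip (412,215), in line with it. I push along tool +x.

Scaled: 0.01 m is 0.16, -0.003 m is -0.048.

```bash
echo '[{"aperture":0, "xyz":[0.16, -0.048, -0.064]}, {"aperture":0, "xyz":[0.16, 0, 0]}, {"aperture":0, "xyz":[0.16, 0, 0]}, {"aperture":0, "xyz":[0.16, 0, 0]}, {"aperture":0}]' > m.json && python3 shift.py m.json|sed -n '2p;4p'; echo '[{"aperture":0, "xyz":[0.128, 0, 0]}, {"aperture":0, "xyz":[0.128, 0, 0]}, {"aperture":0, "xyz":[0.096, 0, 0]}]' > m.json && python3 shift.py m.json; python3 -c "
from h import *
go(-10,74,222)"
```

```text
tool_pos: [0.5187, -0.0267, 0.2274]
contact_force: [-3.6, -0.6, 1.8]
time: 3.4
tool_pos: [0.5409, -0.0298, 0.2273]
tool_rot: [-0.0, 0.997, -0.076, 0.0]
contact_force: [-1.2, -0.5, 1.8]
gripper_width: 0.001
grasp_force: 0.5
own [-22.7  75.1 227.3] tool d [0.0127 0.0011 0.0053] F [-1.2 -0.5  1.8] t 3.4 wid 0.0
```

Scaled: 0.006 m is 0.096, 0.005 m is 0.08.

```bash
echo '[{"aperture":0, "xyz":[0.096, 0, 0]}, {"aperture":0, "xyz":[0.08, 0, 0]}, {"aperture":0, "xyz":[0.08, 0, 0]}, {"aperture":0}]' > m.json && python3 shift.py m.json; python3 -c "
from h import *
go(-10,74,222)
f=camrig.grab_frame('scene')[:,:,::-1]
cv2.imwrite('pics/s2.png',cv2.resize(f[140:260,220:380],None,fx=5,fy=5,interpolation=2))"
```

```text
time: 3.9
tool_pos: [0.5563, -0.0322, 0.2272]
tool_rot: [-0.0, 0.997, -0.076, 0.0]
contact_force: [-0.4, -0.2, -0.5]
gripper_width: -0.001
grasp_force: 0.0
own [ -7.1  75.  227.2] tool d [-0.0029  0.001   0.0052] F [-0.4 -0.2 -0.5] t 3.9 wid -0.0
```

View pics/s2.png

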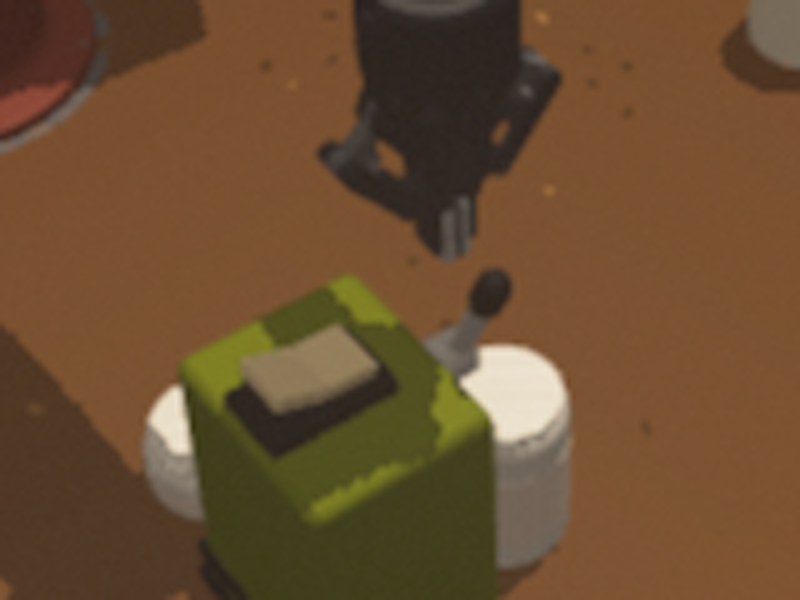

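The lever is over, with its tip now at (490,285) in the crop and leaning the other way. The force is about zero and the can has not moved. I back off, lift, and go above the raised rear end of the rocker.

Scaled: 0.05 m is 0.8, -0.02 m is -0.32.

```bash
echo '[{"aperture":0, "xyz":[-0.32, 0, -0.08]}, {"aperture":0, "xyz":[0, 0, -0.64]}, {"aperture":0, "xyz":[0.208, 0.8, 0]}, {"aperture":0, "xyz":[0.208, 0.8, 0]}, {"aperture":0, "xyz":[0, 0.176, 0]}]' > m.json && python3 shift.py m.json |sed -n 2p; echo '[{"aperture":0}, {"aperture":0}]' > m.json && python3 shift.py m.json|sed -n 2p; python3 -c "
from h import *
go(0,-35,222)
print(proj('scene',w(38.7,74,247)))
f=camrig.grab_frame('scene')[:,:,::-1]
cv2.imwrite('pics/s3.png',cv2.resize(f[140:260,220:380],None,fx=5,fy=5,interpolation=2))"
```

```text
tool_pos: [0.545, -0.1451, 0.2723]
tool_pos: [0.5451, -0.1417, 0.2722]
own [ -1.7 -34.9 272.2] tool d [0.0017 0.0001 0.0502] F [-0.2  0.1  0.2] t 4.825 wid 0.0
[319.36845543 194.47091487]
```

View pics/s3.png

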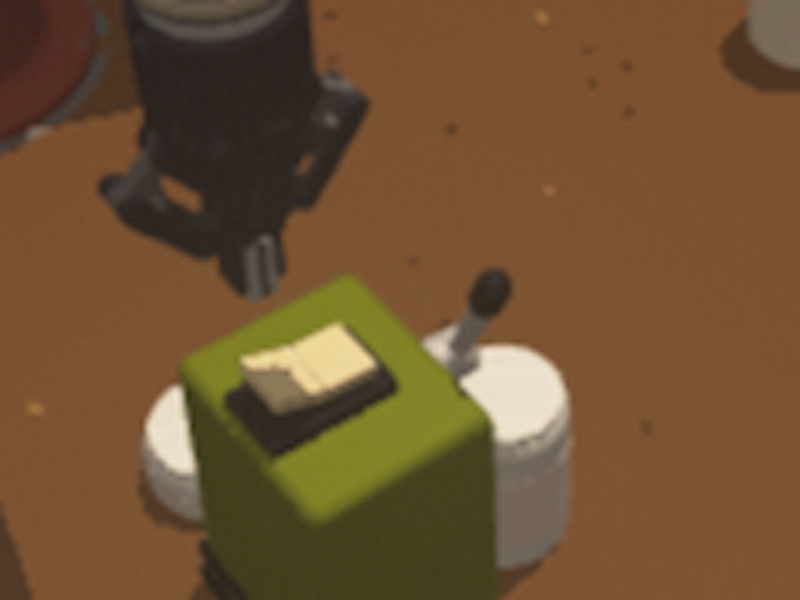

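The lever tip is at its clamped position: (497,272) predicted, about (490,285) seen. The fingertips (258,290) are above the raised rear end, and the rocker is still off. I go down.

Scaled: 0.025 m is 0.4, 0.022 m is 0.352.

```bash
echo '[{"aperture":0, "xyz":[0.016, 0, 0.4]}, {"aperture":0, "xyz":[0, 0, 0.352]}, {"aperture":0}]' > m.json && python3 shift.py m.json|sed -n '2p;4p'; echo '[{"aperture":0, "xyz":[0, 0, 0.08]}, {"aperture":0, "xyz":[0, 0, 0.08]}, {"aperture":0, "xyz":[0, 0, 0.08]}, {"aperture":0}]' > m.json && python3 shift.py m.json|sed -n '2p;4p'
```

```text
tool_pos: [0.545, -0.1414, 0.223]
contact_force: [0.2, 0.6, -0.1]
tool_pos: [0.5459, -0.1428, 0.2098]
contact_force: [0.1, 0.2, 0.2]
```

Scaled: 0.002 m is 0.032.

```bash
echo '[{"aperture":0, "xyz":[0, 0, 0.032]}, {"aperture":0}]' > m.json && python3 shift.py m.json|sed -n '2p;4p'; echo '[{"aperture":0, "xyz":[0, 0, -0.8]}, {"aperture":0, "xyz":[0, 0, -0.8]}, {"aperture":0, "xyz":[-0.96, 0, 0]}, {"aperture":0, "xyz":[-0.48, 0, 0]}, {"aperture":0}]' > m.json && python3 shift.py m.json|sed -n '2p;4p'; python3 -c "
from h import *
f=camrig.grab_frame('scene')[:,:,::-1]
cv2.imwrite('pics/s4.png',cv2.resize(f[140:260,220:380],None,fx=5,fy=5,interpolation=2))"
```

```text
tool_pos: [0.546, -0.1429, 0.208]
contact_force: [1.1, 0.7, 0.0]
tool_pos: [0.4563, -0.1291, 0.3089]
contact_force: [0.7, -0.7, 0.2]
```

View pics/s4.png

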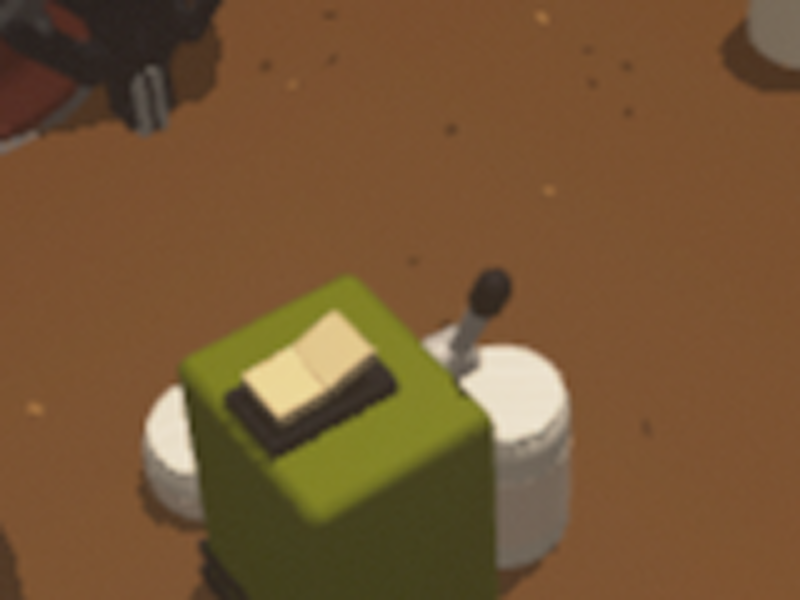

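The rocker has flipped: its rear end (285,415) is down and its front end (340,315) is up. The lever is clamped, the cans have not moved, and the hand is clear.

```bash
python3 -c "
from plant import manip, camrig
print(manip.job_done())"
```

```text
the job is handed in; nothing more can be done
None
```

I pushed the lever over into its clamped position and then switched the rocker on. The last picture shows both in place, the can not visibly moved and the hand clear. The job is handed in, but no verdict was printed.

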